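# Isolate the disc sander and hold a try square in its corner

### The arm

A 6-joint arm with a two-finger parallel gripper is mounted at the origin on the work surface. World frame = base frame: x ahead of the robot, y to its left, z up, the work surface at z = 0. Lengths are in mm, angles in degrees, forces in N, time in s.
With the tool pointing down it reaches from about 300 to 850 mm from the base axis. Payload 4.2 kg.
Tool frame: the origin (TCP) lies midway between the tips of the shut fingers; the grasp point (between the pads) lies 19 mm behind it; x points along the fingers, y is the direction in which the jaws open and shut, and the axes are right-handed (so a half turn about x gives the same grasp; the last joint's range is limited). The gripper opens to 91 mm and grips with 3 to 60 N. Pads are 32 mm wide; open, the fingers measure 118 mm over their backs; the gripper's body (76 mm by 178 mm) begins 60 mm behind the grasp point.
Start: joints at [-67.036, 18.312, 89.639, -0, 72.044, -1.146], TCP at [234.887, -524.854, 213.976] pointing down, gripper open.
Joint ranges: [-177.97, 177.97], [-48.28, 115.42], [12.27, 149.76], [-77.06, 257.06], [2.81, 150.46], [-146.56, 146.56]. Speed limits (degrees/s): [147.25, 147.25, 180, 180, 180, 180].

### API

Orientations are given as [roll, pitch, yaw] about the fixed x, y, z axes, in that order (R = Rz(yaw) Ry(pitch) Rx(roll)).
In Python, from workcell import * gives the robot as it stands.
- The arm moves only by the shell command python3 -m handwheel 'ROWS' [FORCE]. ROWS is a JSON object of lists of equal length, an entry for each row: "gripper": the closure, from 0 (fully open) to 1 (shut); "offset": the shift along the tool's x, y, z in mm, a list of three; "rot": the turn, a rotation vector about the tool's x, y, z in degrees, a list of three. A call has 1 to 5 rows; each row is the pose to reach, as a shift and turn from the pose commanded when the call began, along the tool's axes at that moment; what a row does not reach only later rows make up. A row lasts 1/12 s, in which the tool goes at most 41.7 mm and 7.16 degrees, less where a joint would pass 70% of its speed; a pose out of reach is approached as far as the arm can. A call with a gripper value outside its range is refused whole. The fingers move at their own pace and stop on an object; FORCE is the grip in N (left out, the last holds). Time passes only in rows, so rows that repeat a pose let the fingers close. It gives the time, the measured TCP pose, the force and the opening at its end, in the units of the state.
- state(): the state, without advancing time (a new reading comes with each control period).
- grab_frame(name): name is "scene" or "top" or "wrist"; returns the picture (400x640x3 uint8, red, green, blue); there is no depth.
- camera_params(name): a dict with "fx", "fy", "cx", "cy" (pixels), "k1" (the pictures are not rectified: a ray, as slopes to the right and down, at radius r is drawn at 1 + k1 r^2 times it, then the intrinsics apply), "position" and "attitude" of the camera in the world; the wrist camera has in their place "hand_eye" (4x4, takes a point from camera to tool coordinates, whose origin is the TCP and whose axes are the tool frame's). Camera axes: x right, y up, looking along -z (the intrinsics and any distortion apply to the point x, -y, -z); pixel columns grow to the right and rows downward; lengths in mm; the calibration is good to about 2 mm. A picture is of the moment at which its call begins: read the wrist's pose just before it. camera_params takes no time and is no camera call.
- job_done(): hands the job in, once; it reports no verdict.
The state is a dict: "time_s": time; "qpos": joint angles; "qvel": joint speeds; "effort": joint torques, N m; "ee_pos": TCP position; "ee_rot": TCP orientation; "force": force on the tool from outside, world axes, zero at the start; "torque": the same for the moment, N m; "gripper_width": finger opening in mm.
Only numpy, scipy, OpenCV 4.12 (cv2) and the standard library are available. Lean on these libraries where they do the work, as an engineer would, in place of code of your own. Each camera call takes 0.05 s, during which the arm holds its last target.

### The job

Before checking the disc sander, throw the lever of its isolator right over to the other side (off). Then pick up the try square, set it upright on the sander's table near the middle of the disc, and press it into the corner so that the stock lies flat on the table and the blade's outer edge lies flat on the disc face. Finish while holding it there, square on to the disc, still gripped and still pressed firmly against both faces without ramming it; leave the lever off and the other things on the bench where they are.

Things in the scene. Friction and masses are not known exactly. Their poses are not given: they have to be found in the camera images.
- isolator_lever (a joint): Lever of the isolator, a fixed grey box 110 x 90 x 50 mm high at the robot's left. 0 = on (leans 0.6 rad from upright to the box's -x), 1.2 rad = off (leans 0.6 rad to its +x). Always starts on. Weight-loaded over-centre action: it falls to whichever end is nearer; 1 to 2 N at the tip moves it
- lever_pivot (a point): Point on the lever's hinge axis, 55 mm above the bench, above the centre of the isolator box; axes are the box's: z up, y along the hinge axis, x the direction in which the tip travels from on to off
- lever_tip (a point): Centre of the lever's black cross grip (58 mm long along the hinge axis, 22 mm thick), 75 mm from the hinge axis at the end of a 12 mm steel rod; about 117 mm above the bench at either end, 130 mm when upright
- square: Try square standing upright on the bench, 0.2 to 0.34 kg: wooden stock 158 long, 24 thick, 36 mm high; steel blade 4 thick, 28 wide stands up at one end, top 120 mm above the underside. Origin: outer heel corner (underside level, blade's outer edge, mid-thickness). -x along the stock (x -160 to -2 mm), y across it, z up the blade. A grip near x -95 mm leaves room beside the disc
- blade_top (a point): Top end of the blade's outer edge (square's x 0, z 120 mm)
- stock_end (a point): Underside of the stock at its free end (square's x -160 mm, z 0)
- sander_table: Fixed aluminium table of the disc sander, 250 mm wide, top 135 mm above the bench. Origin: in the corner, on the top face, in the plane of the disc face, at the disc's middle. Axes: x level, straight into the disc face (table spans x -193 to -3 mm), y along the corner, z up. A seated square's axes are parallel to these, its origin at the table's x 0, z 0
- sander_disc: The sander's upright, stationary abrasive disc, 250 mm in diameter, standing at the end of the table; same origin and axes as the table: the face is the plane x = 0, it rises 135 mm above the table top at the middle and 129 mm at 40 mm to either side; the motor is behind it
- screwdriver: Bystander: screwdriver lying on the bench. Leave it alone
- screw_jar: Bystander: closed glass jar, 60 mm across, 75 mm high. Leave it alone
- sanding_block: Bystander: wooden sanding block with cork sole, 110 x 60 x 36 mm. Leave it alone
Mind the look-alikes: they are no part of the job. Of the things that look like the square, take the one that is farthest to the robot's right at the start.

How it is judged:
By the outcome, as a careful person would: the job done as asked, in the order asked, and still so for the second after the job is handed in, while the arm keeps its last pose, push and grip.
It also fails if it takes over 58 s, if anything falls off the work surface, if the arm or the gripper's body presses on something with over 40 N, if the wrist force passes 120 N, or if a joint passes its speed limit or range.

## Working session

There is one attempt and no reset: what is moved stays moved. The work goes in short steps, Python scripts to look and compute and a shell command to move; the robot and the scene stay as the last step left them, time stands still between calls to the robot, and variables do not carry over. Pictures are saved under pics/ and viewed, and the job is handed in when it is done.

```bash
ls; mkdir -p pics; python3 - <<'E'
from workcell import *
import cv2
for n in ("scene","top","wrist"):
    print(n,camera_params(n))
    if n=="wrist": print(state())
    cv2.imwrite(f"pics/{n}0.png",grab_frame(n)[:,:,::-1])
E
```

```text
pics
scene {'fx': 379.25180567210225, 'fy': 379.25180567210225, 'cx': 324.1092227668222, 'cy': 199.6686490756086, 'k1': -0.0623115180669222, 'position': array([1094.81483901, -415.52445058,  666.31660577]), 'attitude': array([5.72520237e+01, 2.46351634e-02, 4.43004507e+01])}
top {'fx': 510.5833520739357, 'fy': 510.5833520739357, 'cx': 318.78017268278427, 'cy': 192.97900547097925, 'k1': -0.11448940291400664, 'position': array([ 303.17714369,  212.91401129, 1486.5288706 ]), 'attitude': array([ 8.68318029e+00,  5.57843429e-02, -9.15298916e+01])}
wrist {'fx': 306.29483669139785, 'fy': 306.29483669139785, 'cx': 318.09363303503227, 'cy': 200.87980172930065, 'k1': -0.0605184717316011, 'hand_eye': array([[-3.92186330e-04,  2.88692144e-01, -9.57421899e-01,
        -1.70135197e+02],
       [ 9.99999817e-01,  5.53414814e-04, -2.42755832e-04,
         4.94870399e-02],
       [ 4.59769760e-04, -9.57421819e-01, -2.88692308e-01,
        -8.15812102e+01],
       [ 0.00000000e+00,  0.00000000e+00,  0.00000000e+00,
         1.00000000e+00]])}
{'time_s': 0.1, 'qpos': array([-6.70361008e+01,  1.83481390e+01,  8.96997959e+01, -8.79127221e-04,
        7.20425824e+01, -1.14592650e+00]), 'qvel': array([-0.07854774, -0.01199819, -0.23402065, -0.00067511, -0.0042584 ,
       -0.01913664]), 'effort': array([ 1.17575155e-04, -4.13331914e+01, -2.32509327e+01,  7.28658331e-02,
        4.21823259e-02, -4.88264209e-05]), 'ee_pos': array([ 234.70164159, -524.42927542,  213.20015657]), 'ee_rot': array([-90.61684958,  89.90947887, 113.49324781]), 'force': array([-0.55753078, -0.43516747,  1.30235823]), 'torque': array([ 0.0297203 , -0.03810609, -0.03676626]), 'gripper_width': 91.17108098103502}
```

View pics/scene0.png

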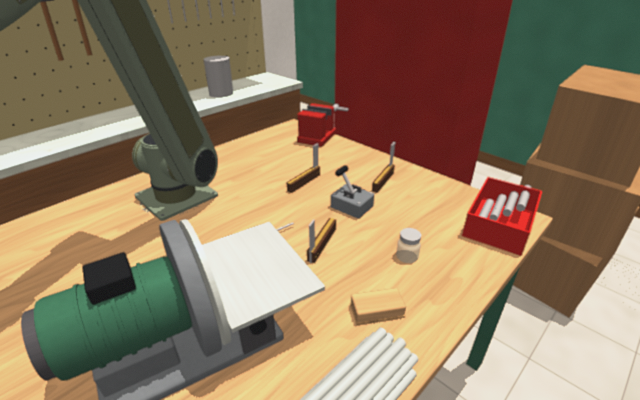

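View pics/top0.png

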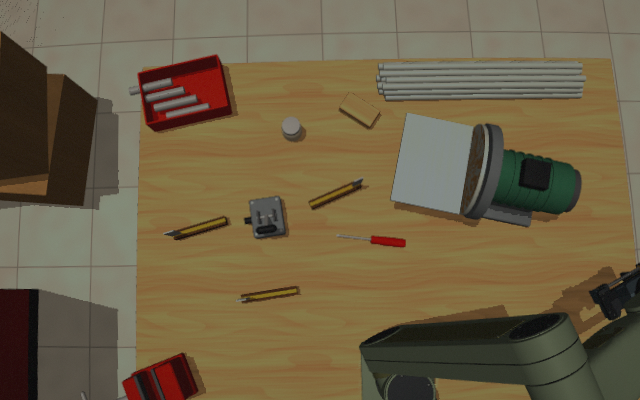

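View pics/wrist0.png

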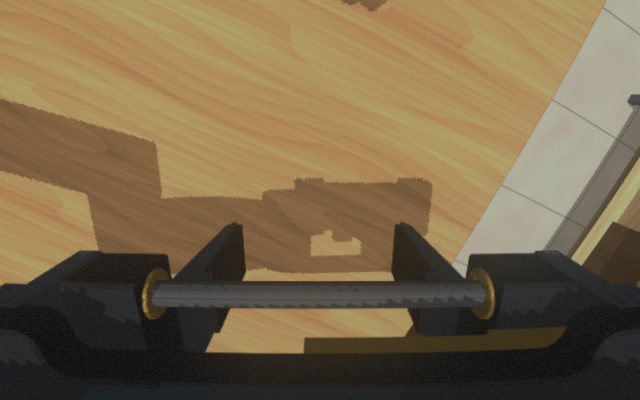

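The top view shows three squares, with the rightmost (−y) at about (335,193). The isolator is at (266,216), the sander table around (435,165) and the disc face at about x=475. I'll zoom in.

```bash
cat > h.py <<'E'
import numpy as np, cv2
from scipy.spatial.transform import Rotation as R
from workcell import *
def Rm(rpy): return R.from_euler('xyz',rpy,degrees=True).as_matrix()
def campose(n,st=None):
    p=camera_params(n)
    if n=="wrist":
        T=np.eye(4);T[:3,:3]=Rm(st['ee_rot']);T[:3,3]=st['ee_pos'];T=T@p['hand_eye'];return p,T[:3,:3],T[:3,3]
    return p,Rm(p['attitude']),np.array(p['position'])
def proj(n,P,st=None):
    p,A,o=campose(n,st);q=(np.atleast_2d(P)-o)@A
    s=np.c_[q[:,0]/-q[:,2],-q[:,1]/-q[:,2]];r2=(s**2).sum(1,keepdims=True);s=s*(1+p['k1']*r2)
    return np.c_[p['cx']+p['fx']*s[:,0],p['cy']+p['fy']*s[:,1]]
def ray(n,uv,st=None):
    p,A,o=campose(n,st);d=np.array([(uv[0]-p['cx'])/p['fx'],(uv[1]-p['cy'])/p['fy']]);s=d.copy()
    for _ in range(30): s=d/(1+p['k1']*(s@s))
    return o,A@np.array([s[0],-s[1],-1])
def atz(n,uv,z,st=None):
    o,d=ray(n,uv,st);return o+d*(z-o[2])/d[2]
def crop(src,x0,y0,x1,y1,k,out):
    im=cv2.imread(src)[y0:y1,x0:x1];cv2.imwrite(out,cv2.resize(im,None,fx=k,fy=k,interpolation=cv2.INTER_CUBIC))
E
python3 - <<'E'
from h import *
crop('pics/top0.png',230,80,500,260,2.96,'pics/t1.png')
crop('pics/scene0.png',270,130,430,270,4.2,'pics/s1.png')
crop('pics/scene0.png',150,200,350,350,4,'pics/s2.png')
E
```

```text
(no output)
```

View pics/t1.png

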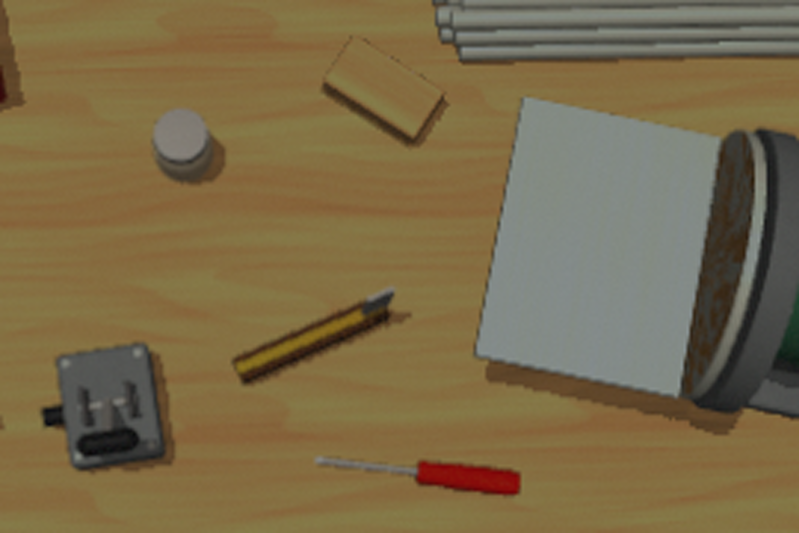

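View pics/s1.png

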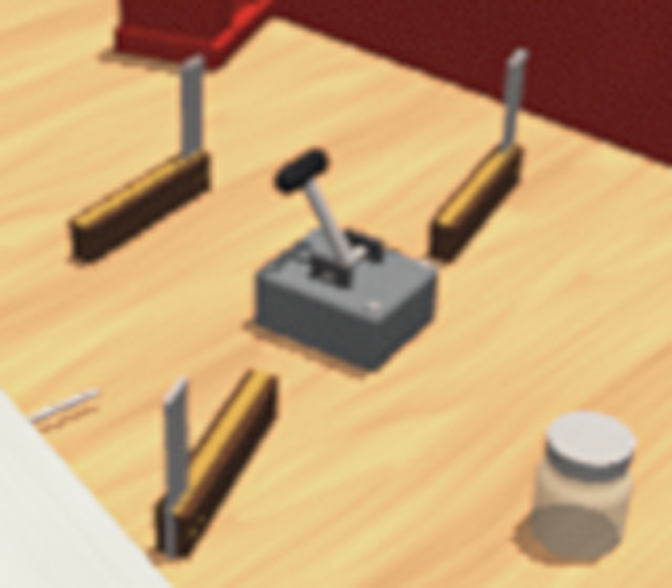

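View pics/s2.png

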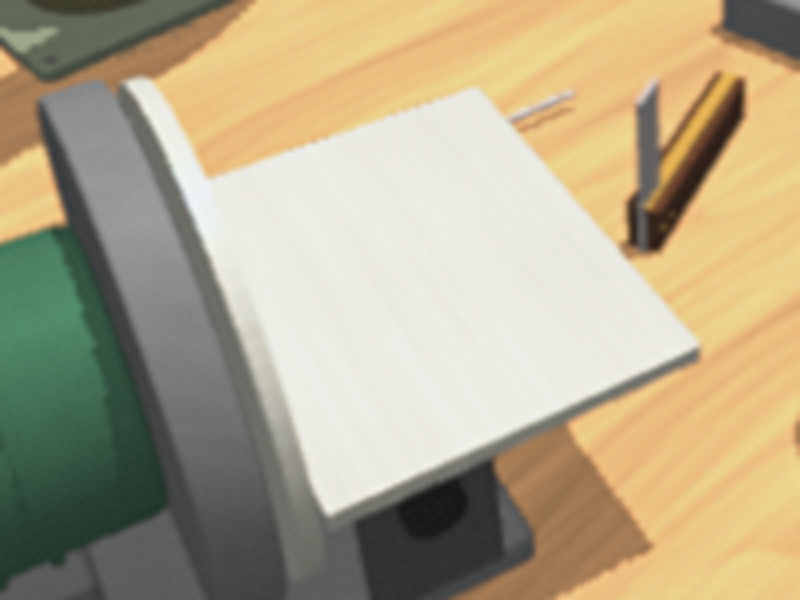

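Crop of top view: isolator box corners at (57,358), (147,345), (163,458) and (72,468), with the lever grip at (108,442), leaning toward the robot (on). The square's stock runs from (240,370) to the blade heel near (390,300). The table corners are (525,98), (476,355), (720,137) and (683,396).

```bash
python3 - <<'E'
from h import *
np.set_printoptions(precision=1,suppress=True)
c=lambda u,v:(230+u/2.96,80+v/2.96)
f=lambda n,u,v,z:print(n,atz('top',c(u,v),z))
for q in [(57,358),(147,345),(163,458),(72,468)]: f('box',*q,50)
f('tip',108,442,117)
f('tip L',78,446,117);f('tip R',138,439,117)
for q in [(525,98),(476,355),(720,137),(683,396)]: f('table',*q,135)
f('stock far end L',233,363,36); f('stock far end R',245,381,36)
f('stock near',362,304,36);f('stock near',388,315,36)
f('blade top',394,291,120);f('blade top other',365,305,120)
f('jar',182,137,75)
f('screwdr',318,461,10);f('screwdr',519,483,20)
for q in [(355,37),(445,98),(412,140),(323,86)]: f('block',*q,36)
s=lambda u,v:(270+u/4.2,130+v/4.2)
print('scene heel',atz('scene',s(172,556),0),'bladetop',atz('scene',s(180,382),120),'stockend',atz('scene',s(262,372),36),atz('scene',s(275,380),36))
print('tip scene',atz('scene',s(302,171),117))
g=lambda u,v:(150+u/4,200+v/4)
for q in [(475,90),(697,350),(330,517),(215,180)]: print('tab sc',atz('scene',g(*q),135))
E
```

```text
box [504.9 406.9  50. ]
box [515.2 320.   50. ]
box [406.2 306.5  50. ]
box [398.9 393.3  50. ]
tip [417.2 351.9 117. ]
tip L [414.3 379.3 117. ]
tip R [419.3 324.5 117. ]
table [726.  -41.7 135. ]
table [485.5  16.4 135. ]
table [ 684.7 -223.6  135. ]
table [ 442.8 -170.8  135. ]
stock far end L [497.5 238.   36. ]
stock far end R [479.6 226.8  36. ]
stock near [552. 111.  36.]
stock near [540.5  86.1  36. ]
blade top [549.  87. 120.]
blade top other [536.6 114.2 120. ]
jar [713.7 281.4  75. ]
screwdr [402.2 157.8  10. ]
screwdr [374.5 -36.5  20. ]
block [824.7 107.6  36. ]
block [758.6  20.   36. ]
block [716.  55.  36.]
block [774.1 141.6  36. ]
scene heel [556.2  87.3   0. ] bladetop [549. 104. 120.] stockend [496.7 230.8  36. ] [509.3 230.2  36. ]
tip scene [423.2 349.8 117. ]
tab sc [493.6  12.3 135. ]
tab sc [734.4 -46.1 135. ]
tab sc [ 691.  -225.5  135. ]
tab sc [ 456.9 -140.9  135. ]
```

```bash
python3 - <<'E'
from h import *
np.set_printoptions(precision=3,suppress=True)
s=state();A=Rm(s['ee_rot']);print(A);print(np.degrees(np.arctan2(A[1,2],A[0,2])))
E
```

```text
[[-0.     0.408 -0.913]
 [ 0.001 -0.913 -0.408]
 [-1.    -0.001 -0.   ]]
-155.88997357442352
```

```bash
cat >> h.py <<'E'
def toolrot(ang):
    a=np.radians(ang);z=np.array([np.cos(a),np.sin(a),0]);x=np.array([0,0,-1.]);return np.c_[x,np.cross(z,x),z]
def go(P,ang=None):
    s=state();A=Rm(s['ee_rot']);off=A.T@(np.array(P)-s['ee_pos'])
    if ang is None: rv=np.zeros(3)
    else: rv=R.from_matrix(A.T@toolrot(ang)).as_rotvec(degrees=True)
    print('off',off.round(1),'rot',rv.round(2),'rows',max(np.linalg.norm(off)/41.7,np.linalg.norm(rv)/7.16).round(1))
E
python3 - <<'E'
from h import *
go([250,-420,330],-140)
go([340,-150,330],-110)
E
```

```text
off [-116.5  -89.3  -56.6] rot [-1.589e+01 -1.000e-02  7.000e-02] rows 3.8
off [-116.3 -299.  -249.1] rot [-4.589e+01 -3.000e-02  7.000e-02] rows 9.7
```

```bash
python3 -m handwheel '{"gripper":[1,1,1,1],"offset":[[-116,-89,-57],[-116,-89,-57],[-116,-89,-57],[-116,-89,-57]],"rot":[[-16,0,0],[-16,0,0],[-16,0,0],[-16,0,0]]}' 20; python3 - <<'E'
from h import *
go([340,-150,330],-110)
E
```

```text
time_s: 0.48
ee_pos: [250.7, -418.7, 332.1]
ee_rot: [100.6, 89.9, -39.2]
force: [-0.1, -0.7, -0.4]
gripper_width: 67.4
off [   1.9 -147.7 -241.6] rot [-2.982e+01  1.000e-02 -7.000e-02] rows 6.8
```

```bash
python3 -m handwheel '{"gripper":[1,1,1,1,1],"offset":[[2,-148,-242],[2,-148,-242],[2,-148,-242],[2,-148,-242],[2,-148,-242]],"rot":[[-30,0,0],[-30,0,0],[-30,0,0],[-30,0,0],[-30,0,0]]}'; python3 - <<'E'
from h import *
go([370,60,330],-80)
go([360,300,330],-80)
E
```

```text
time_s: 0.9
ee_pos: [316.3, -220.8, 328.4]
ee_rot: [94.9, 90.0, -14.8]
force: [0.6, -0.7, 0.2]
gripper_width: 33.8
off [  -1.6  -44.  -282.4] rot [-2.969e+01  0.000e+00 -2.000e-02] rows 6.9
off [  -1.6 -134.3 -505. ] rot [-2.969e+01  0.000e+00 -2.000e-02] rows 12.5
```

```bash
python3 -m handwheel '{"gripper":[1,1,1,1,1],"offset":[[-2,-60,-290],[-2,-60,-290],[-2,-60,-290],[-2,-60,-290],[-2,-60,-290]],"rot":[[-30,0,0],[-30,0,0],[-30,0,0],[-30,0,0],[-30,0,0]]}'; python3 - <<'E'
from h import *
go([370,270,330],-83)
E
```

```text
time_s: 1.32
ee_pos: [345.6, -14.6, 329.9]
ee_rot: [61.1, 90.0, -18.6]
force: [1.5, -0.8, -0.2]
gripper_width: 1.1
off [-1.000e-01  7.510e+01 -2.756e+02] rot [ 3.35  0.02 -0.03] rows 6.8
```

```bash
python3 -m handwheel '{"gripper":[1,1,1,1,1],"offset":[[0,75,-276],[0,75,-276],[0,75,-276],[0,75,-276],[0,75,-276]],"rot":[[3,0,0],[3,0,0],[3,0,0],[3,0,0],[3,0,0]]}'; python3 - <<'E'
from h import *
import json
s=state();np.save('w1.npy',[s['ee_pos'],s['ee_rot']])
cv2.imwrite('pics/w1.png',grab_frame('wrist')[:,:,::-1])
E
```

```text
time_s: 1.73
ee_pos: [364.0, 193.1, 329.8]
ee_rot: [52.2, 90.0, -30.6]
force: [0.8, -0.9, -0.2]
gripper_width: 0.3
```

View pics/w1.png

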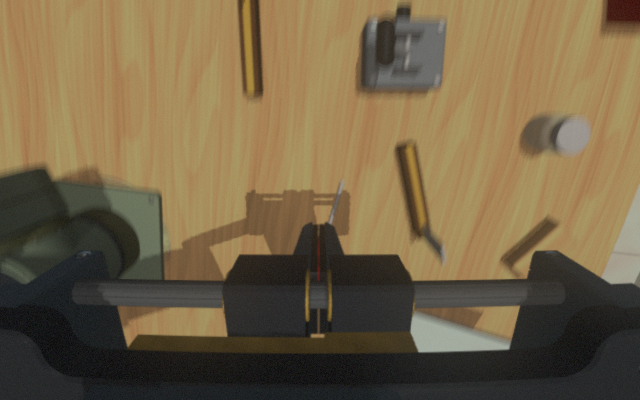

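The wrist view (slightly blurred) shows the square with its stock end near (405,145) and heel near (428,235), blade tip at (443,262), and the lever grip at (386,41). I'll enlarge it.

```bash
python3 - <<'E'
from h import *
crop('pics/w1.png',350,0,470,280,2.1,'pics/w1a.png')
crop('pics/w1.png',355,0,455,100,6,'pics/w1b.png')
crop('pics/w1.png',380,130,480,280,4,'pics/w1c.png')
E
```

```text
(no output)
```

View pics/w1b.png

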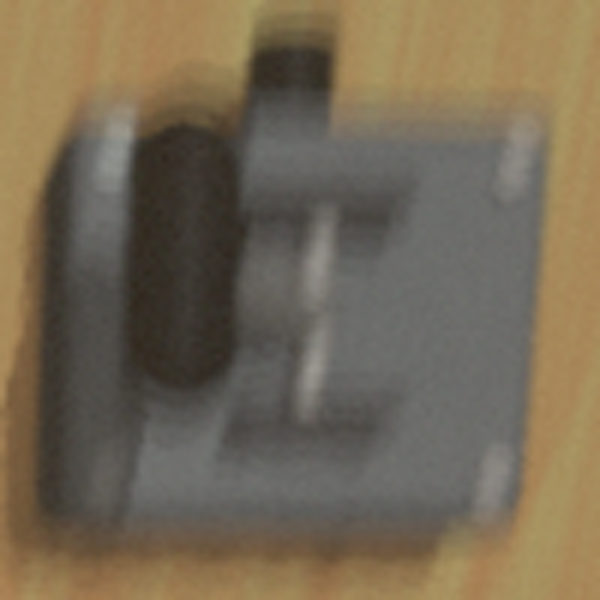

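View pics/w1c.png

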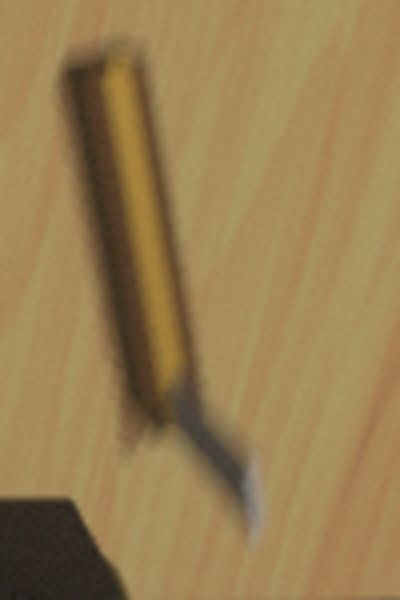

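```bash
python3 - <<'E'
from h import *
a=np.load('w1.npy');st=dict(ee_pos=a[0],ee_rot=a[1])
print(atz('wrist',(385.8,42.5),117,st).round(1))
c=lambda u,v:(380+u/4,130+v/4)
for n,u,v,z in [('end',122,60,36),('end-under-right?',145,60,36),('near',180,385,36),('bladetop',255,535,120)]: print(n,atz('wrist',c(u,v),z,st).round(1))
# push start: 45mm before tip along -box x
b=np.array([np.cos(np.radians(6.5)),np.sin(np.radians(6.5))])
t=np.array([418,351])-55*b
go([t[0],t[1],220],-83.5);go([t[0],t[1],112],-83.5)
E
```

```text
[421.6 357.8 117. ]
end [498.7 240.   36. ]
end-under-right? [507.4 241.1  36. ]
near [550.2 113.7  36. ]
bladetop [554.1  90.7 120. ]
off [ 110.3   17.4 -142.6] rot [ 0.98 -0.41 -0.02] rows 4.3
off [ 218.3   17.4 -141.8] rot [ 0.98 -0.41 -0.02] rows 6.3
```

```bash
python3 -m handwheel '{"gripper":[1,1,1,1,1],"offset":[[110,17,-143],[110,17,-143],[110,17,-143],[110,17,-143],[110,17,-143]],"rot":[[1,0,0],[1,0,0],[1,0,0],[1,0,0],[1,0,0]]}'; python3 -m handwheel '{"gripper":[1,1,1,1,1],"offset":[[115,0,0],[115,0,0],[115,0,0],[115,0,0],[115,0,0]],"rot":[[0,0,0],[0,0,0],[0,0,0],[0,0,0],[0,0,0]]}'; python3 - <<'E'
from h import *
b=np.array([np.cos(np.radians(6.5)),np.sin(np.radians(6.5))])
t=np.array([457,356])+15*b
go([t[0],t[1],105],-83.5)
E
```

```text
time_s: 2.2
ee_pos: [362.2, 337.0, 215.9]
ee_rot: [-67.1, 89.7, -150.9]
force: [0.7, -0.9, 0.3]
gripper_width: 0.5
time_s: 2.62
ee_pos: [363.5, 334.1, 104.4]
ee_rot: [-51.1, 89.8, -135.0]
force: [0.4, -0.1, 0.7]
gripper_width: 0.7
off [ -0.9 110.3 -12. ] rot [-0.41  0.12  0.14] rows 2.7
```

```bash
python3 -m handwheel '{"gripper":[1,1,1,1,1],"offset":[[0,16,-12],[0,30,-12],[0,44,-12],[0,58,-12],[0,72,-12]],"rot":[[0,0,0],[0,0,0],[0,0,0],[0,0,0],[0,0,0]]}'; python3 -m handwheel '{"gripper":[1,1,1,1,1],"offset":[[0,12,0],[0,24,0],[0,36,0],[0,42,0],[0,42,0]],"rot":[[0,0,0],[0,0,0],[0,0,0],[0,0,0],[0,0,0]]}'; python3 - <<'E'
from h import *
cv2.imwrite('pics/s3.png',grab_frame('scene')[:,:,::-1])
crop('pics/s3.png',270,60,430,230,3.5,'pics/s3a.png')
E
```

```text
time_s: 3.03
ee_pos: [436.4, 355.6, 108.6]
ee_rot: [123.3, 89.7, 39.4]
force: [-0.4, 0.4, 0.0]
gripper_width: 0.4
time_s: 3.45
ee_pos: [477.5, 359.3, 105.2]
ee_rot: [111.3, 89.9, 27.4]
force: [-0.0, 0.5, -0.5]
gripper_width: 0.1
```

View pics/s3a.png

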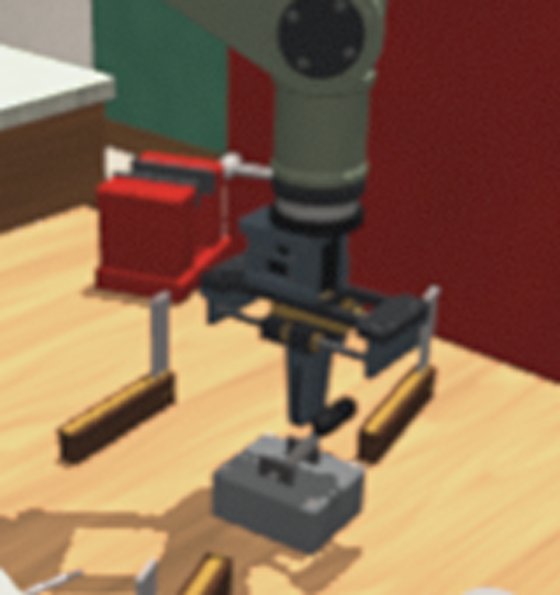

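The lever now leans to the far side (the +x side, off). I'll back off, rise, and move over the square to take a measurement.

```bash
python3 -m handwheel '{"gripper":[1,1,0,0,0],"offset":[[0,-20,0],[-40,-20,0],[-80,-20,0],[-120,-20,0],[-160,-20,0]],"rot":[[0,0,0],[0,0,0],[0,0,0],[0,0,0],[0,0,0]]}'; python3 - <<'E'
from h import *
go([550,60,290],-68)
E
```

```text
time_s: 3.92
ee_pos: [454.6, 356.5, 266.5]
ee_rot: [-63.8, 89.9, -147.7]
force: [1.6, 0.9, 0.5]
gripper_width: 17.6
off [-23.4  63.1 305.1] rot [-15.85   0.03   0.09] rows 7.5
```

```bash
python3 -m handwheel '{"gripper":[0,0,0,0,0],"offset":[[-23,63,305],[-23,63,305],[-23,63,305],[-23,63,305],[-23,63,305]],"rot":[[-16,0,0],[-16,0,0],[-16,0,0],[-16,0,0],[-16,0,0]]}'; python3 - <<'E'
from h import *
go([550,60,290],-68)
E
```

```text
time_s: 4.33
ee_pos: [517.1, 162.6, 280.0]
ee_rot: [-104.5, 90.0, -172.3]
force: [1.4, 0.4, 0.4]
gripper_width: 51.3
off [-10.   -8.3 107.4] rot [ 0.19 -0.01  0.04] rows 2.6
```

```bash
python3 -m handwheel '{"gripper":[0,0,0,0,0],"offset":[[-10,-8,107],[-10,-8,107],[-10,-8,107],[-10,-8,107],[-10,-8,107]],"rot":[[0,0,0],[0,0,0],[0,0,0],[0,0,0],[0,0,0]]}'; python3 - <<'E'
from h import *
s=state();np.save('w2.npy',[s['ee_pos'],s['ee_rot']]);print(s['qvel'])
cv2.imwrite('pics/w2.png',grab_frame('wrist')[:,:,::-1])
cv2.imwrite('pics/t2.png',grab_frame('top')[:,:,::-1])
E
```

```text
time_s: 4.75
ee_pos: [550.3, 61.2, 289.6]
ee_rot: [-138.6, 89.9, 153.4]
force: [0.5, -0.2, 0.4]
gripper_width: 84.2
[ 2.39684416 -0.17792708  0.51405548  0.55016751 -0.07731057  0.29304201]
```

View pics/w2.png

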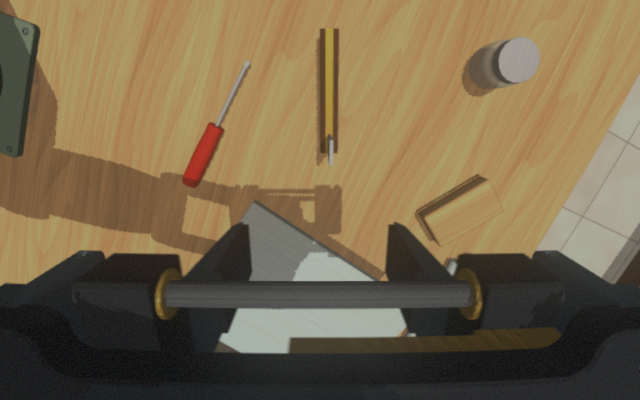

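View pics/t2.png

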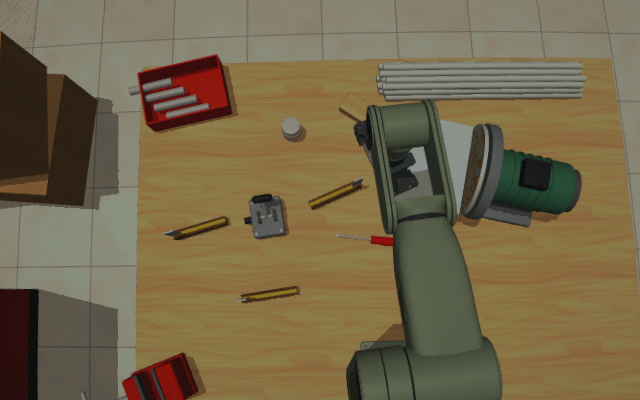

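The lever is off: its grip is at (262,198) in the top view. The wrist shows the square almost aligned with the tool, with stock columns 320–338 and rows 28–152.

```bash
python3 - <<'E'
from h import *
crop('pics/w2.png',290,15,370,175,3.7,'pics/w2a.png')
crop('pics/w2.png',230,180,420,260,4,'pics/w2b.png')
E
```

```text
(no output)
```

View pics/w2a.png

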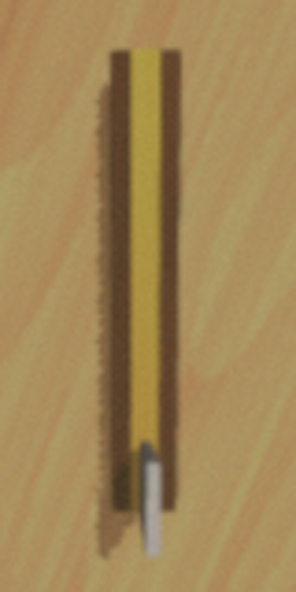

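View pics/w2b.png

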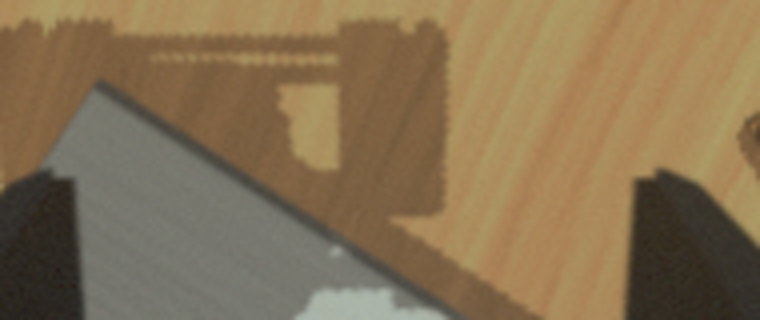

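```bash
python3 - <<'E'
from h import *
a=np.load('w2.npy');st=dict(ee_pos=a[0],ee_rot=a[1])
c=lambda u,v:(290+u/3.7,15+v/3.7)
w=lambda u,v,z:atz('wrist',c(u,v),z,st)
e1,e2,n1,n2=w(110,50,36),w(180,50,36),w(113,510,36),w(176,510,36)
print(e1,e2,n1,n2,np.linalg.norm(e1-e2))
E_=(e1+e2)/2;N=(n1+n2)/2;d=N-E_;print('len',np.linalg.norm(d),'ang',np.degrees(np.arctan2(d[1],d[0])),E_,N)
b=w(153,555,120);b0=w(153,460,120);print('blade',b,b0,np.degrees(np.arctan2(*(b-E_)[[1,0]])),np.linalg.norm((b-E_)[:2]))
# table left edge from b crop: (97,83),(440,305)
g=lambda u,v:(230+u/4,180+v/4)
t1=atz('wrist',g(97,80),135,st);t2=atz('wrist',g(440,305),135,st);print('table',t1,t2,np.degrees(np.arctan2(*(t2-t1)[[1,0]]))-180+90)
E
```

```text
[484.26034932 229.13419304  36.        ] [506.30420304 238.07879465  36.        ] [544.1593767   84.03389831  36.        ] [565.98624182  92.84712746  36.        ] 23.789438510030173
len 156.99703778936166 ang -67.61436245843625 [495.28227618 233.60649384  36.        ] [555.07280926  88.44051288  36.        ]
blade [555.56621165  86.44913112 120.        ] [544.62939652 112.70115749 120.        ] -67.72323325291626 159.0265458344292
table [489.69343727  20.60826597 135.        ] [605.0481742   -7.24176243 135.        ] -103.57314790355554
```

Measured sizes agree with the task (width 23.8, length 157). The square's origin is about (556,86.5) with yaw −67.6°. Next, go to the grip point (520,174).

```bash
python3 - <<'E'
from h import *
go([520,174.5,180],-67.65)
E
```

```text
off [ 109.7   14.4 -114.6] rot [-0.2  -0.05  0.05] rows 3.8
```

```bash
python3 -m handwheel '{"gripper":[0,0,0,0,0],"offset":[[60,14,-115],[110,14,-115],[110,14,-115],[110,14,-115],[110,14,-115]],"rot":[[0,0,0],[0,0,0],[0,0,0],[0,0,0],[0,0,0]]}'; python3 - <<'E'
from h import *
go([520,174.5,90],-67.65)
E
```

```text
time_s: 5.27
ee_pos: [514.6, 177.7, 174.1]
ee_rot: [-105.3, 89.3, -172.8]
force: [-0.3, -0.5, -0.3]
gripper_width: 91.1
off [84.   4.8  5.3] rot [ 0.1  -0.19  0.68] rows 2.0
```

```bash
python3 -m handwheel '{"gripper":[0,0,0,0,0],"offset":[[40,4,4],[84,4,4],[84,4,4],[84,4,4],[84,4,4]],"rot":[[0,0,0],[0,0,0],[0,0,0],[0,0,0],[0,0,0]]}'; python3 - <<'E'
from h import *
go([520,174.5,8],-67.65);s=state();np.save('w3.npy',[s['ee_pos'],s['ee_rot']])
cv2.imwrite('pics/w3.png',grab_frame('wrist')[:,:,::-1])
E
```

```text
time_s: 5.68
ee_pos: [526.8, 172.4, 97.7]
ee_rot: [84.5, 89.9, 16.6]
force: [0.3, 0.5, 0.1]
gripper_width: 91.4
off [89.7 -5.7 -4.6] rot [-0.2   0.01 -0.15] rows 2.2
```

View pics/w3.png

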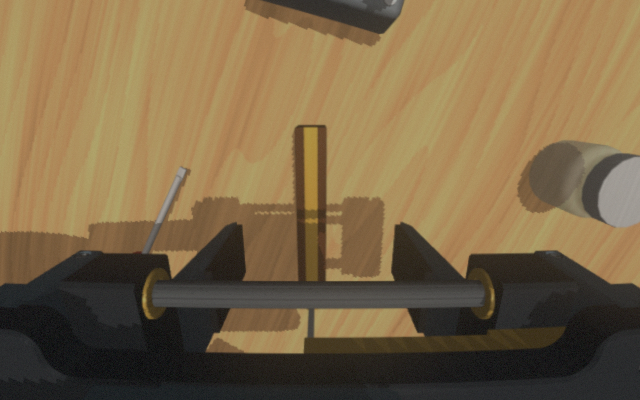

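The stock is seen between the fingers, about 6 mm left of their middle, which matches the computed correction. Descending.

```bash
python3 -m handwheel '{"gripper":[0,0,0,0,0],"offset":[[20,-6,-5],[50,-6,-5],[75,-6,-5],[84,-6,-5],[84,-6,-5]],"rot":[[0,0,0],[0,0,0],[0,0,0],[0,0,0],[0,0,0]]}';python3 -m handwheel '{"gripper":[0,0],"offset":[[0,0,0],[0,0,0]],"rot":[[0,0,0],[0,0,0]]}'; python3 - <<'E'
from h import *
go([520,174.5,8],-67.65)
E
```

```text
time_s: 6.15
ee_pos: [518.3, 173.9, 11.9]
ee_rot: [-91.1, 90.0, -159.0]
force: [0.1, 0.2, 0.2]
gripper_width: 91.0
time_s: 6.32
ee_pos: [520.1, 174.5, 14.0]
ee_rot: [84.2, 89.8, 16.3]
force: [-0.3, 0.0, 0.0]
gripper_width: 91.3
off [ 6.  -0.1 -0.1] rot [-0.25  0.03 -0.25] rows 0.1
```

```bash
python3 -m handwheel '{"gripper":[0,0,0.5,0.8,0.8],"offset":[[6,0,0],[6,0,0],[6,0,0],[6,0,0],[6,0,0]],"rot":[[0,0,0],[0,0,0],[0,0,0],[0,0,0],[0,0,0]]}' 45;python3 -m handwheel '{"gripper":[1,1,1,1,1],"offset":[[0,0,0],[0,0,0],[0,0,0],[0,0,0],[0,0,0]],"rot":[[0,0,0],[0,0,0],[0,0,0],[0,0,0],[0,0,0]]}';python3 -m handwheel '{"gripper":[1,1,1,1,1],"offset":[[0,0,0],[0,0,0],[0,0,0],[0,0,0],[0,0,0]],"rot":[[0,0,0],[0,0,0],[0,0,0],[0,0,0],[0,0,0]]}'
```

```text
time_s: 6.73
ee_pos: [518.4, 174.0, 6.1]
ee_rot: [72.2, 90.0, 4.3]
force: [-0.8, 0.6, -0.2]
gripper_width: 74.0
time_s: 7.15
ee_pos: [518.3, 173.9, 5.8]
ee_rot: [-24.6, 90.0, -92.5]
force: [1.1, -0.1, -0.8]
gripper_width: 40.7
time_s: 7.57
ee_pos: [518.5, 174.0, 5.9]
ee_rot: [76.0, 90.0, 8.1]
force: [0.8, 0.6, 0.4]
gripper_width: 23.7
```

```bash
python3 -m handwheel '{"gripper":[1,1,1,1,1],"offset":[[-20,0,0],[-60,0,0],[-100,0,0],[-140,0,0],[-190,0,0]],"rot":[[0,0,0],[0,0,0],[0,0,0],[0,0,0],[0,0,0]]}';python3 -m handwheel '{"gripper":[1,1],"offset":[[0,0,0],[0,0,0]],"rot":[[0,0,0],[0,0,0]]}'; python3 - <<'E'
from h import *
go([570,20,210],-85);go([600,-60,205],-103.6)
E
```

```text
time_s: 7.98
ee_pos: [516.9, 173.6, 188.3]
ee_rot: [-98.3, 89.8, -166.2]
force: [1.3, -0.3, -2.7]
gripper_width: 23.8
time_s: 8.15
ee_pos: [519.1, 174.3, 189.5]
ee_rot: [86.7, 89.7, 18.8]
force: [0.2, -0.1, -4.4]
gripper_width: 23.6
off [-20.5 -10.7 162.1] rot [17.1  -0.02 -0.25] rows 3.9
off [-15.5 -13.1 247.5] rot [35.7  -0.07 -0.25] rows 6.0
```

```bash
python3 -m handwheel '{"gripper":[1,1,1,1,1],"offset":[[-8,-3,50],[-16,-8,90],[-16,-11,130],[-16,-13,170],[-16,-13,200]],"rot":[[7,0,0],[14,0,0],[21,0,0],[28,0,0],[35.5,0,0]]}';python3 -m handwheel '{"gripper":[1,1,1,1,1],"offset":[[0,0,20],[0,0,40],[0,0,47],[0,0,47],[0,0,47]],"rot":[[0,0,0],[0,0,0],[0,0,0],[0,0,0],[0,0,0]]}'; python3 - <<'E'
from h import *
go([597.4,-69.4,200],-103.6)
s=state();np.save('w4.npy',[s['ee_pos'],s['ee_rot']])
for n in('wrist','scene','top'): cv2.imwrite(f'pics/{n}4.png',grab_frame(n)[:,:,::-1])
crop('pics/scene4.png',140,70,360,350,2.1,'pics/s4a.png')
E
```

```text
time_s: 8.57
ee_pos: [580.1, -18.7, 200.7]
ee_rot: [-73.1, 89.7, -176.5]
force: [0.6, 1.0, -4.0]
gripper_width: 23.8
time_s: 8.98
ee_pos: [570.1, -61.4, 201.9]
ee_rot: [-100.2, 89.8, 156.7]
force: [0.6, 0.9, -3.3]
gripper_width: 23.9
off [ 1.8 28.4  1.6] rot [ 0.51 -0.03  0.18] rows 0.7
```

View pics/wrist4.png

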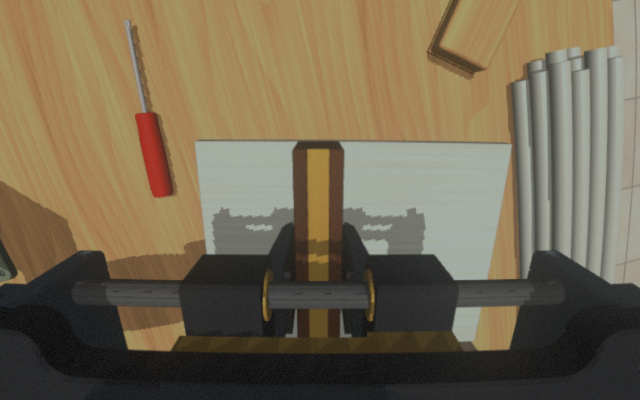

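View pics/s4a.png

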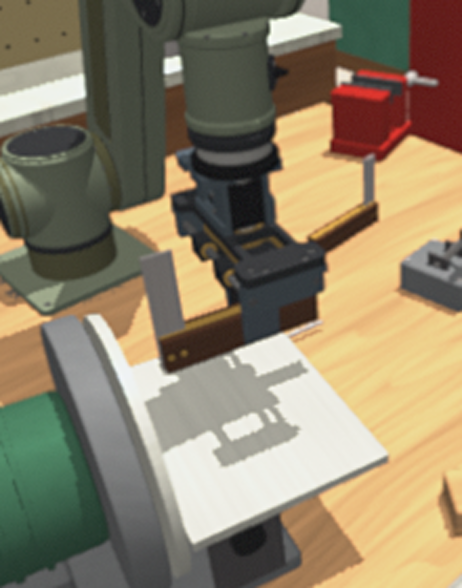

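View pics/top4.png

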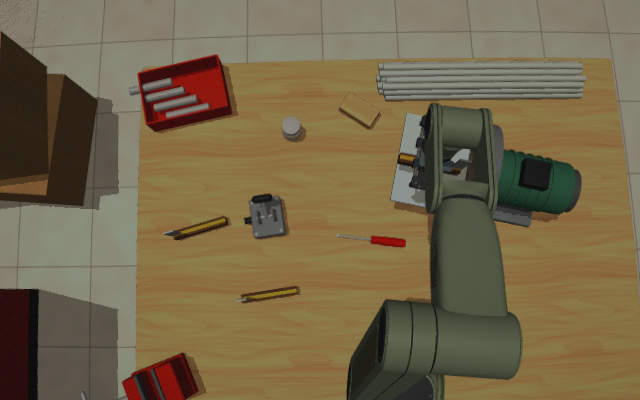

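The wrist view shows the table's front edge from (196,141) to (511,143) with the stock inside it. I'll compute the table frame and the square's in-hand alignment.

```bash
python3 - <<'E'
from h import *
crop('pics/wrist4.png',185,125,345,245,5,'pics/w4a.png')
crop('pics/wrist4.png',420,125,520,345,2.7,'pics/w4b.png')
E
```

```text
(no output)
```

View pics/w4a.png

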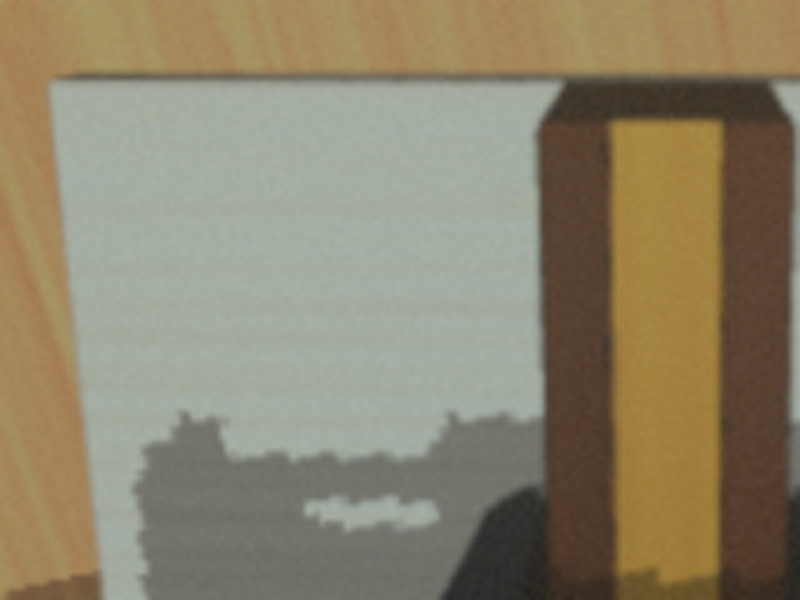

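View pics/w4b.png

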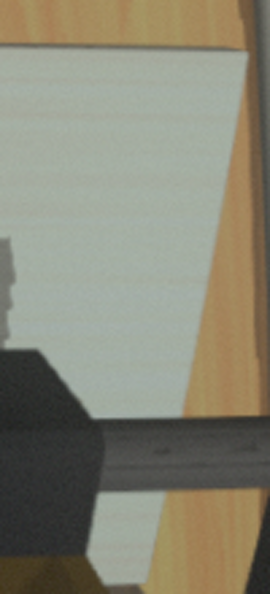

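```bash
python3 - <<'E'
from h import *
a=np.load('w4.npy');st=dict(ee_pos=a[0],ee_rot=a[1])
A=atz('wrist',(195,141),135,st);B=atz('wrist',(511.5,144.3),135,st);print(A,B,np.linalg.norm(A-B),np.degrees(np.arctan2(*(B-A)[[1,0]]))-90)
ang=-103.6;x=np.array([np.cos(np.radians(ang)),np.sin(np.radians(ang))])
O=((A+B)/2)[:2]+193*x;print('O',O)
c=lambda u,v:(185+u/5,125+v/5)
zt=a[0][2]+30
P=[atz('wrist',c(*q),zt,st) for q in [(540,128),(793,125),(549,565),(789,545)]];print(np.array(P).round(1))
d=(P[2]+P[3]-P[0]-P[1]);print('stock ang',np.degrees(np.arctan2(d[1],d[0])),np.linalg.norm(P[0]-P[1]))
m=(P[0]+P[1])[:2]/2; TR=Rm(a[1]);print('tool z ang',np.degrees(np.arctan2(TR[1,2],TR[0,2])),'tcp->end along',(m-a[0][:2])@x, 'cross',np.cross(x,m-a[0][:2]))
print('heel now est',m+160*x,'dist to disc',(O-(m+160*x))@x)
E
```

```text
[490.13612986  17.27154848 135.        ] [730.34244371 -40.51876454 135.        ] 247.0603033522207 -103.5274840686915
O [ 564.85685896 -199.21208114]
[[573.    3.  231.9]
 [595.6  -2.  231.9]
 [563.1 -39.1 231.9]
 [586.8 -42.4 231.9]]
stock ang -102.7987998017677 23.088057224819792
tool z ang -103.08911209571272 tcp->end along -63.520631952857016 cross -0.7485986294488232
heel now est [ 546.67071931 -155.01366504] dist to disc 38.682809433678976<stdin>:10: DeprecationWarning: Arrays of 2-dimensional vectors are deprecated. Use arrays of 3-dimensional vectors instead. (deprecated in NumPy 2.0)
```

```bash
python3 -m handwheel '{"gripper":[1,1,1,1,1],"offset":[[15,13,1],[30,28,1],[40,28,1],[47,28,1],[47,28,1]],"rot":[[0.5,0,0],[0.5,0,0],[0.5,0,0],[0.5,0,0],[0.5,0,0]]}';python3 -m handwheel '{"gripper":[1,1,1],"offset":[[0,0,0],[0,0,0],[0,0,0]],"rot":[[0,0,0],[0,0,0],[0,0,0]]}'; python3 - <<'E'
from h import *
go([596.7,-67.8,145],-103.55)
print(state()['force'])
E
```

```text
time_s: 9.55
ee_pos: [596.2, -68.3, 154.5]
ee_rot: [-85.7, 89.7, 170.8]
force: [-0.5, -0.6, -2.6]
gripper_width: 23.7
time_s: 9.8
ee_pos: [598.1, -69.2, 157.6]
ee_rot: [94.8, 89.9, -8.7]
force: [-0.3, -0.1, -3.7]
gripper_width: 23.6
off [12.6 -1.7 -1. ] rot [ 0.01 -0.01 -0.1 ] rows 0.3
[-0.26253838 -0.06517665 -3.65881312]
```

Now go down in small steps to contact with the table.

```bash
python3 -m handwheel '{"gripper":[1,1,1,1,1],"offset":[[5,-1,0],[10,-1,0],[11,-1,0],[12,-1,0],[12,-1,0]],"rot":[[0,0,0],[0,0,0],[0,0,0],[0,0,0],[0,0,0]]}';python3 -m handwheel '{"gripper":[1,1,1],"offset":[[1,0,0],[2,0,0],[2,0,0]],"rot":[[0,0,0],[0,0,0],[0,0,0]]}'
```

```text
time_s: 10.22
ee_pos: [596.8, -69.1, 144.1]
ee_rot: [-78.3, 90.0, 178.1]
force: [0.6, 0.2, -2.8]
gripper_width: 23.6
time_s: 10.47
ee_pos: [596.9, -69.1, 142.4]
ee_rot: [-58.8, 90.0, -162.4]
force: [0.1, -0.6, -4.3]
gripper_width: 23.6
```

```bash
python3 -m handwheel '{"gripper":[1,1,1],"offset":[[1,0,0],[2,0,0],[2,0,0]],"rot":[[0,0,0],[0,0,0],[0,0,0]]}'
```

```text
time_s: 10.72
ee_pos: [597.1, -69.1, 140.8]
ee_rot: [86.7, 90.0, -16.9]
force: [-0.1, 0.7, -0.2]
gripper_width: 23.7
```

```bash
python3 -m handwheel '{"gripper":[1,1,1,1,1],"offset":[[-1,0,8],[-1,0,16],[-1,0,24],[-1,0,30],[-1,0,30]],"rot":[[0,0,0],[0,0,0],[0,0,0],[0,0,0],[0,0,0]]}';python3 -m handwheel '{"gripper":[1,1,1,1,1],"offset":[[0,0,1],[0,0,2],[0,0,3],[0,0,4],[0,0,4]],"rot":[[0,0,0],[0,0,0],[0,0,0],[0,0,0],[0,0,0]]}';python3 - <<'E'
from h import *
go([588,-107,141],-103.55);print(state()['force'],state()['torque'])
E
```

```text
time_s: 11.13
ee_pos: [589.4, -100.0, 141.3]
ee_rot: [-23.8, 90.0, -127.4]
force: [0.3, 0.0, -3.3]
gripper_width: 23.6
time_s: 11.55
ee_pos: [589.0, -102.1, 141.5]
ee_rot: [28.4, 90.0, -75.1]
force: [-0.6, -0.0, -3.0]
gripper_width: 23.6
off [0.5 0.1 5. ] rot [ 0.01  0.01 -0.  ] rows 0.1
[-0.59508308 -0.02529378 -2.97944279] [ 0.10355039 -0.13590845 -0.02240563]
```

```bash
python3 -m handwheel '{"gripper":[1,1,1,1,1],"offset":[[0,0,1],[0,0,2],[0,0,2],[0,0,3],[0,0,3]],"rot":[[0,0,0],[0,0,0],[0,0,0],[0,0,0],[0,0,0]]}'
```

```text
time_s: 11.97
ee_pos: [588.3, -105.2, 141.5]
ee_rot: [16.7, 90.0, -86.9]
force: [-0.1, -0.3, -1.9]
gripper_width: 23.9
```

```bash
python3 -m handwheel '{"gripper":[1,1,1,1],"offset":[[0,0,1],[0,0,1],[0,0,2],[0,0,2]],"rot":[[0,0,0],[0,0,0],[0,0,0],[0,0,0]]}'
```

```text
time_s: 12.3
ee_pos: [588.1, -105.9, 141.6]
ee_rot: [175.5, 89.9, 72.0]
force: [0.3, 3.3, -2.6]
gripper_width: 24.1
```

Disc contact (3.3 N). Now press down onto the table.

```bash
python3 -m handwheel '{"gripper":[1,1,1,1],"offset":[[1,0,-0.5],[1,0,-0.5],[2,0,-0.5],[2,0,-0.5]],"rot":[[0,0,0],[0,0,0],[0,0,0],[0,0,0]]}'; python3 - <<'E'
from h import *
s=state();print(s['force'],s['torque']);A=Rm(s['ee_rot']);print(A.round(4))
E
```

```text
time_s: 12.63
ee_pos: [588.3, -106.1, 140.8]
ee_rot: [121.3, 89.9, 17.7]
force: [-0.1, 3.9, 4.9]
gripper_width: 23.5
[-0.07820632  3.91196366  4.86030094] [0.54063269 0.28033608 0.01836057]
[[ 1.400e-03  9.722e-01 -2.343e-01]
 [ 4.000e-04 -2.343e-01 -9.722e-01]
 [-1.000e+00  1.300e-03 -8.000e-04]]
```

```bash
python3 -m handwheel '{"gripper":[1,1,1,1,1],"offset":[[0.6,0,0.5],[0.6,0,0.5],[1,0,1],[1,0,1],[1,0,1]],"rot":[[0,0,0],[0,0,0],[0,0,0],[0,0,0],[0,0,0]]}' 55; python3 - <<'E'
from h import *
s=state();print(s['force'],s['torque']);A=Rm(s['ee_rot']);print(A.round(4));np.save('w5.npy',[s['ee_pos'],s['ee_rot']])
for n in('wrist','scene','top'): cv2.imwrite(f'pics/{n}5.png',grab_frame(n)[:,:,::-1])
crop('pics/scene5.png',170,110,300,290,3.3,'pics/s5a.png')
crop('pics/wrist5.png',180,100,520,300,2.3,'pics/w5a.png')
E
```

```text
time_s: 13.05
ee_pos: [588.3, -106.1, 140.9]
ee_rot: [139.9, 89.8, 36.3]
force: [-0.5, 8.6, 9.4]
gripper_width: 23.9
[-0.54136506  8.55372705  9.381353  ] [0.90160327 0.58979916 0.07052372]
[[ 0.0025  0.9722 -0.2342]
 [ 0.0019 -0.2342 -0.9722]
 [-1.      0.002  -0.0024]]
```

View pics/s5a.png

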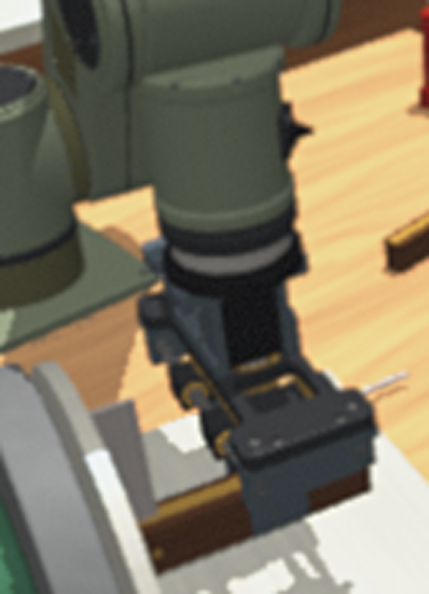

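View pics/w5a.png

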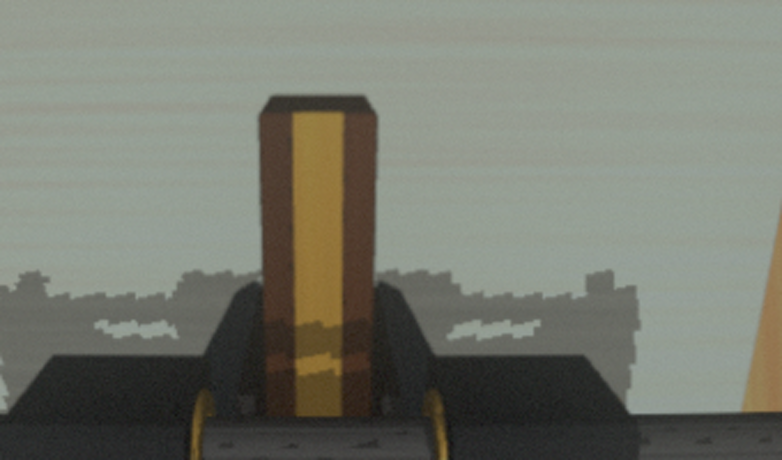

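```bash
python3 -m handwheel '{"gripper":[1,1,1,1,1],"offset":[[0.5,0,0.5],[0.5,0,0.5],[0.8,0,1],[0.8,0,1],[0.8,0,1]],"rot":[[0,-0.2,-0.1],[0,-0.2,-0.1],[0,-0.2,-0.1],[0,-0.2,-0.1],[0,-0.2,-0.1]]}';python3 -m handwheel '{"gripper":[1,1,1],"offset":[[0,0,0],[0,0,0],[0,0,0]],"rot":[[0,0,0],[0,0,0],[0,0,0]]}'; python3 - <<'E'
from h import *
s=state();print(s['force'],s['torque']);A=Rm(s['ee_rot']);print(A.round(4),np.degrees(np.arctan2(A[1,2],A[0,2])))
for n in('wrist','scene','top'): cv2.imwrite(f'pics/{n}6.png',grab_frame(n)[:,:,::-1])
np.save('w6.npy',[s['ee_pos'],s['ee_rot']])
crop('pics/scene6.png',180,215,250,300,7,'pics/s6a.png')
E
```

```text
time_s: 13.62
ee_pos: [588.3, -106.2, 140.8]
ee_rot: [137.2, 89.9, 33.6]
force: [-3.5, 10.1, 12.7]
gripper_width: 23.8
time_s: 13.87
ee_pos: [588.3, -106.1, 140.8]
ee_rot: [137.9, 89.9, 34.3]
force: [-2.6, 9.6, 12.7]
gripper_width: 23.8
[-2.56210511  9.58020543 12.74577176] [1.60786408 0.52988194 0.13242592]
[[ 9.000e-04  9.721e-01 -2.345e-01]
 [ 6.000e-04 -2.345e-01 -9.721e-01]
 [-1.000e+00  8.000e-04 -8.000e-04]] -103.56308607277451
```

View pics/s6a.png

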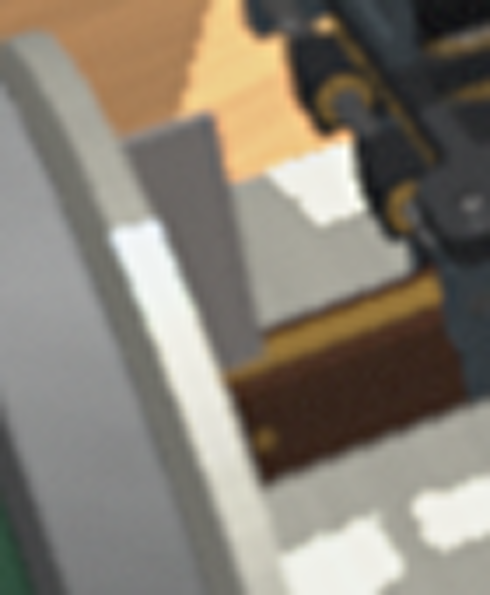

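View pics/top6.png

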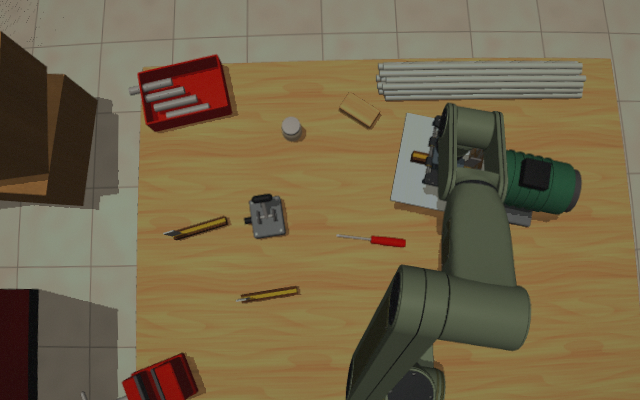

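```bash
python3 -m handwheel '{"gripper":[1,1,1,1,1],"offset":[[0,-0.5,0.3],[0,-0.8,0.5],[0,-0.8,0.5],[0,-0.8,0.5],[0,-0.8,0.5]],"rot":[[0,0.1,0],[0,0.1,0],[0,0.1,0],[0,0.1,0],[0,0.1,0]]}';python3 -m handwheel '{"gripper":[1,1,1,1,1],"offset":[[0,0,0],[0,0,0],[0,0,0],[0,0,0],[0,0,0]],"rot":[[0,0,0],[0,0,0],[0,0,0],[0,0,0],[0,0,0]]}'; python3 - <<'E'
from h import *
s=state();A=Rm(s['ee_rot']);print('tool force',A.T@s['force'],'tool torque',A.T@s['torque']);print(A.round(4),np.degrees(np.arctan2(A[1,2],A[0,2])))
E
```

```text
time_s: 14.43
ee_pos: [588.3, -106.1, 140.8]
ee_rot: [142.4, 89.8, 38.9]
force: [1.2, 12.2, 11.7]
gripper_width: 23.6
time_s: 14.85
ee_pos: [588.3, -106.1, 140.8]
ee_rot: [141.5, 89.8, 38.0]
force: [1.4, 11.7, 12.2]
gripper_width: 23.7
tool force [-12.14134407  -1.39573399 -11.76526143] tool torque [-0.14211786  1.36687203 -0.77102972]
[[ 0.0032  0.9722 -0.2341]
 [ 0.0025 -0.2341 -0.9722]
 [-1.      0.0025 -0.0031]] -103.53887869577768
```

```bash
python3 -m handwheel '{"gripper":[1,1,1,1,1],"offset":[[0,0,0],[0,0,0],[0,0,0],[0,0,0],[0,0,0]],"rot":[[0,-0.12,-0.1],[0,-0.12,-0.1],[0,-0.12,-0.1],[0,-0.12,-0.1],[0,-0.12,-0.1]]}'; python3 - <<'E'
from h import *
s=state();A=Rm(s['ee_rot']);print('tool force',A.T@s['force'],'tool torque',A.T@s['torque']);print(A.round(4),np.degrees(np.arctan2(A[1,2],A[0,2])))
E
python3 -m handwheel '{"gripper":[1,1,1,1,1],"offset":[[0,0,0],[0,0,0],[0,0,0],[0,0,0],[0,0,0]],"rot":[[0,0,0],[0,0,0],[0,0,0],[0,0,0],[0,0,0]]}'; python3 - <<'E'
from h import *
s=state();A=Rm(s['ee_rot']);print('tool force',A.T@s['force'],'tool torque',A.T@s['torque']);print(A[2].round(4),np.degrees(np.arctan2(A[1,2],A[0,2])))
cv2.imwrite('pics/w7.png',grab_frame('wrist')[:,:,::-1])
cv2.imwrite('pics/s7.png',grab_frame('scene')[:,:,::-1])
crop('pics/s7.png',170,150,400,290,3.4,'pics/s7a.png')
E
```

```text
time_s: 15.27
ee_pos: [588.3, -106.1, 140.8]
ee_rot: [146.8, 89.9, 43.2]
force: [-1.4, 10.6, 12.0]
gripper_width: 23.5
tool force [-11.9597646   -3.79056982  -9.99396177] tool torque [-0.14097092  1.6109436  -0.4783532 ]
[[ 1.100e-03  9.721e-01 -2.344e-01]
 [ 1.100e-03 -2.344e-01 -9.721e-01]
 [-1.000e+00  9.000e-04 -1.300e-03]] -103.55677766891041
time_s: 15.68
ee_pos: [588.3, -106.2, 140.8]
ee_rot: [145.2, 89.9, 41.6]
force: [-0.6, 11.2, 11.3]
gripper_width: 23.8
tool force [-11.27310773  -3.18133047 -10.75056339] tool torque [-0.16270953  1.63039972 -0.50930937]
[-1.0e+00  9.0e-04 -1.3e-03] -103.55546320335932
```

View pics/s7a.png

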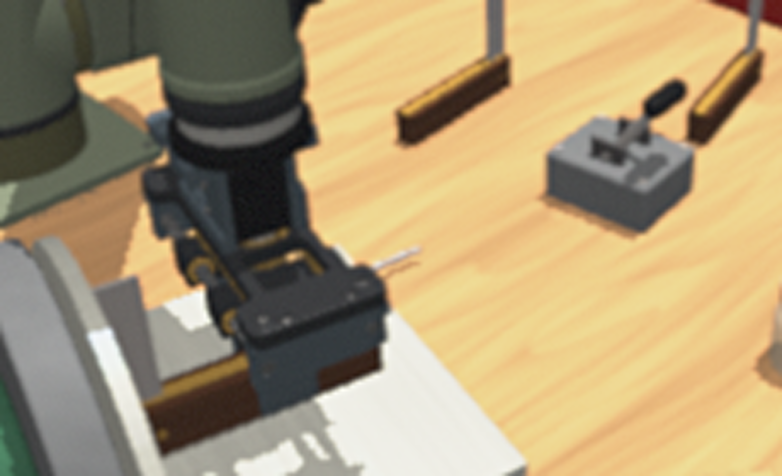

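```bash
python3 - <<'E'
from h import *
print(job_done()); print(state()['force'],state()['time_s'])
E
```

```text
the job is handed in; nothing more can be done
None
the job is handed in; nothing more can be done
```

I threw the isolator lever over to off, then picked up the rightmost try square and pressed it into the corner between the sander's table and disc. I handed the job in at about 16 s with it still held there. No verdict came back.

**Lever:** the last pictures show it leaning to the off side. In the last top view, about two seconds before the end, the jar, block, screwdriver and the other two squares look unmoved.

**Force:** at the end the square pressed about 11 N on the disc, plus a small 3 N sideways friction load. The wrist read 11 N upward from the table, so with the square's weight the table carries roughly 14 N. The grip was set to 55 N.

**Position:** the tool height (140.8 mm) matches the bench grasp height plus the 135 mm table.

**Squareness:**
- The tool's heading was −103.56°, against a disc direction measured between −103.5° and −103.6°.
- Its tilt was under 0.1°.

**Not confirmed:** I judged that the stock and blade lie flat from the forces, tool height and tilt. The pictures are too coarse to show a gap under about a millimetre. The wrist torque could not be used as a check because I don't know its reference point.

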